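# Lock the parts bin: hasp over staple, pin through the eye

### The arm

A 7-joint arm with a two-finger parallel gripper is mounted at the origin on the work surface. World frame = base frame: x ahead of the robot, y to its left, z up, the work surface at z = 0. Lengths are in m, angles in rad, forces in N, time in s.
With the tool pointing down it reaches from about 0.425 to 0.875 m from the base axis. Payload 4.7 kg.
Tool frame: the origin (TCP) lies on the mounting face of the last link; the fingertips stand 182 mm ahead of it and the grasp point (between the pads) lies 164 mm ahead of it (ctrl.finger_overhang is the distance from the TCP to the fingertips, in m); z points along the fingers, y is the line along which they close (so a half turn about z gives the same grasp; the last joint's range is limited). The gripper opens to 87 mm and grips with 3 to 60 N. Pads are 19 mm wide; open, the fingers measure 117 mm over their backs; the gripper's body (75 mm by 190 mm) begins 51 mm behind the grasp point.
Start: joints at [1.183, 0.321, -0.07, 1.45, 0.023, 1.371, -0.057], TCP at [0.254, -0.598, 0.405] pointing down, gripper open.
Joint ranges: [-2.86, 2.86], [-0.3, 2.09], [-1.38, 1.24], [0.06, 2.45], [-1.56, 4.7], [0.09, 2.05], [-2.69, 2.69]. Speed limits (rad/s): [2.57, 2.57, 3.14, 3.14, 3.14, 3.14, 3.14].

### API

Orientations are given as a rotation vector (axis times angle).
In Python, from bench import ctrl gives the robot as it stands.
- The arm moves only by the shell command python3 -m jog 'ROWS' [FORCE]. ROWS is a JSON object of lists of equal length, an entry for each row: "translation": the shift along the tool's x, y, z as a fraction of full scale, a list of three; "yaw": the turn about the tool's z as a fraction of full scale; "jaw": the closure, from 0 (fully open) to 1 (shut). In form: {"translation": [[dx, dy, dz], ...], "yaw": [yaw, ...], "jaw": [jaw, ...]}. A call has 1 to 8 rows; each row is the pose to reach, as a shift and turn from the pose commanded when the call began, along the tool's axes at that moment, turning the shorter way round; what a row does not reach only later rows make up. Full scale, the value 1, is 0.2 m for a shift and 180 degrees for a turn. A row lasts 1/8 s, in which the tool goes at most 62.5 mm and 10.7 degrees, less where a joint would pass 70% of its speed; a pose out of reach is approached as far as the arm can. A call with a number of a shift or a turn outside -1 to 1 is refused whole. A call with a gripper value outside its range is refused whole. The fingers move at their own pace and stop on an object; FORCE is the grip in N (left out, the last holds). Time passes only in rows, so rows that repeat a pose let the fingers close. It gives the time, the measured TCP pose, the force, the opening and the grip force at its end, in the units of the state.
- ctrl.get_state(): the state, without advancing time (a new reading comes with each control period).
- ctrl.get_image(name): name is "side" or "top"; returns a dict with "pixels" (480x640x3 uint8, blue, green, red), "fx", "fy", "cx", "cy" (pixels), "k1" (the pictures are not rectified: a ray, as slopes to the right and down, at radius r is drawn at 1 + k1 r^2 times it, then the intrinsics apply), "R" (3x3) and "t" (3): a world point X has camera coordinates R X + t. Camera axes: x right, y down, z forward; pixel columns grow to the right and rows downward; lengths in m; the calibration is good to about 2 mm. A picture is of the moment at which its call begins. There is no depth.
- ctrl.close_job(): hands the job in; it is judged then, once.
Trained networks look in a picture, given as the dict that the camera call returned (one of the last four; its "shot" number tells which), for a name from the list of things; names that differ only in an ending like _2 or _b are one class to them, and where a whole thing is asked for, a point or a joint stands for the part that bears it (a point fixed in the world has none). Each returns a list of dicts, best first, with "p" (0 to 1); they miss things now and then, are a little off and sometimes report something else, mostly with a low value. They report only what shows in the picture. A call takes as long as a camera call. They do not tell look-alikes from the thing itself.
- ctrl.silhouettes(label, picture): "region" (480x640 bool, what is visible of it) and "at" ([column, row] in pixels, amid what is visible of it).
The state is a dict: "time": time; "joint_positions": joint angles; "qd": joint speeds; "joint_torque": joint torques, N m; "position": TCP position; "tool_rot": TCP orientation; "ft_force": force on the tool from outside, world axes, zero at the start; "torque": the same for the moment, N m; "grip_width": opening from 0.0 (shut) to 1.0 (fully open); "grip_force": force on a finger pad.
Only numpy, scipy, OpenCV 4.12 (cv2) and the standard library are available. Lean on these libraries where they do the work, as an engineer would, in place of code of your own. Each camera call takes 0.05 s, during which the arm holds its last target. There are 200 camera calls.

### The job

Lock up the green parts bin: swing the brass hasp over and down until it lies flat over the staple, then take the red-handled pin out of the wooden block and drop it from above through the eye of the staple, in front of the hasp, until its collar sits on the staple. Leave it there, and leave the other things on the bench where they are.

Things in the scene. Friction and masses are not known exactly. Their poses are not given: they have to be found in the camera images.
- bin: green sheet-metal parts bin fixed to the bench, 200 wide (y), 140 high, open top. Origin on the bench below the top edge of its front; x points level out of the front (roughly away from the robot), z up. The front leans back 28 degrees from vertical, from its top edge (x 0, z 140) to its foot (x 74, z 0); its steel spring gate (top 60 mm) stays shut. Back wall at x -90, 100 high
- staple: steel staple fixed on the middle of the leaning front, 80 down the slope from its top edge. Origin in the front's plane, at half the eye's height. x points square out of the front, y level along it, z up the slope (28 degrees from vertical). The eye is 14 high (z -7 to 7); legs at y -12 and 12, 6 thick, 18 clear between; cross-bar from x 33 to 39
- eye (a point): where the pin's axis should pass, inside the staple's eye at half its height: staple x 23, y 0, z 0; same axes as the staple. The pin goes in along -z. With the hasp shut (outer face at staple x 6.5) the free opening is x 6.5 to 33 by y -9 to 9 of the staple; the seated collar clears the hasp from x 21
- hasp (a joint): opening angle of the brass hasp on its level hinge at the front's top edge: 0 = shut flat on the front, staple standing through its slot; grows as it swings out and up (1.57 square to the front, 2.4 its stop). Starts at 1.2 to 2.3. Stiff: 0.09 N m friction, stays where left. Strap 110 g, 3 thick, 52 wide, 106 long; solid to 67 from the hinge, then a slot 36 wide to 91, then the end bar
- hasp_hinge (a point): middle of the hasp's hinge axis, in the middle plane of the strap, 5 out from the front's plane at its top edge. Axes turn with the hasp: -z runs along the strap to its free end, x is square to it on the side to push on (outside when shut), y along the hinge
- pin_grip (a point): point on the retaining pin's axis where to hold it: red handle 16 in diameter, 55 long. Pin 90 g, 115 long: steel shank 9 in diameter, 55 long, tapered tip; collar 28 in diameter, 5 thick; then the handle. Its z axis runs from tip to handle. This point is 92 from the tip, 37 above the collar's underside, 23 below the handle's top
- pin_tip (a point): the lower tip of the retaining pin's shank, on its axis
- block: wooden block 70 x 70 x 60 high, fixed to the bench, with a 13 mm hole 57 deep in the middle of its top in which the pin stands upright, its collar on the block's top. Origin in the centre of the underside
- padlock: black cast padlock lying flat, 55 x 50 x 24 with a steel shackle; leave alone. Origin under its body
- pin_tin: round tin box of lock pins, 71 in diameter, 23 high; leave alone. Origin under its centre
- tension_wrench: flat L-shaped steel tension wrench, 90 long, 4 thick; leave alone
- cylinder_a: brass lock cylinder standing on end, 27 in diameter, 30 high; leave alone. Origin under its round part
- cylinder_b: another such brass lock cylinder; leave alone
Things that resemble listed ones, but are neither listed nor needed, are in the scene too. Leave any blue or white look-alike of the part that bears pin_grip alone.

How it is judged:
By the outcome, as a careful person would: the job done as asked, in the order asked, and still so for the second after the job is handed in, with the robot touching nothing.
It also fails if it takes over 64 s, if anything falls off the work surface, if the arm or the gripper's body presses on something with over 40 N, if the wrist force passes 120 N, or if a joint passes its speed limit or range.

## Working session

There is one attempt and no reset: what is moved stays moved. The work goes in short steps, Python scripts to look and compute and a shell command to move; the robot and the scene stay as the last step left them, time stands still between calls to the robot, and variables do not carry over. Pictures are saved under pics/ and viewed, at most 10 in all, crops included, and the job is handed in when it is done.

```bash
ls; mkdir -p pics
cat > h.py <<'E'
import numpy as np, cv2
from bench import ctrl
from scipy.spatial.transform import Rotation as Ro
from scipy.optimize import least_squares
def proj(im,X):
    X=np.atleast_2d(X); c=X@np.array(im["R"]).T+np.array(im["t"]); s=c[:,:2]/c[:,2:]
    s=s*(1+im["k1"]*(s**2).sum(1,keepdims=True))
    return s*[im["fx"],im["fy"]]+[im["cx"],im["cy"]]
def ray(im,p):
    d=(np.array(p,float)-[im["cx"],im["cy"]])/[im["fx"],im["fy"]]; s=d.copy()
    for _ in range(20): s=d/(1+im["k1"]*(s@s))
    R=np.array(im["R"]); v=R.T@np.r_[s,1]; return -R.T@np.array(im["t"]), v/np.linalg.norm(v)
def onz(im,p,z):
    o,v=ray(im,p); return o+v*(z-o[2])/v[2]
def tri(obs):
    A=0;b=0
    for im,p in obs:
        o,v=ray(im,p);P=np.eye(3)-np.outer(v,v);A=A+P;b=b+P@o
    return np.linalg.solve(A,b)
E
python3 - <<'E'
from h import *
s=ctrl.get_state();print({k:np.round(v,3).tolist() for k,v in s.items()})
for n in("side","top"):
    im=ctrl.get_image(n);cv2.imwrite(f"pics/{n}0.png",im["pixels"])
    print(n,"cam",np.round(-np.array(im["R"]).T@im["t"],3),im["fx"],im["k1"])
    for l in["bin","staple","hasp","pin_grip","block","padlock","pin_tin","tension_wrench","cylinder_a"]:
        for d in ctrl.silhouettes(l,im)[:4]:
            if d["p"]>.2:
                ys,xs=np.nonzero(d["region"]);print(l,round(d["p"],2),np.round(d["at"],1),xs.min(),xs.max(),ys.min(),ys.max(),len(xs))
E
```

```text
pics
{'time': 0.0, 'joint_positions': [1.183, 0.322, -0.07, 1.452, 0.023, 1.371, -0.057], 'qd': [0.001, 0.001, -0.001, -0.0, -0.0, 0.0, -0.001], 'joint_torque': [-0.0, -49.128, -0.404, -31.253, -0.064, 0.044, 0.0], 'position': [0.254, -0.598, 0.404], 'tool_rot': [-3.077, -0.627, 0.001], 'ft_force': [-0.79, -0.234, -0.771], 'torque': [-0.011, -0.039, 0.004], 'grip_force': 0.0, 'grip_width': 1.001}
side cam [0.158 0.803 0.651] 548.2677318666285 -0.09940528453895414
bin 0.7 [381.2 202.5] 322 436 117 250 7486
hasp 0.58 [371.2 143.2] 353 385 118 168 740
pin_grip 0.95 [328.5 284.9] 322 336 262 316 425
pin_grip 0.87 [290.3 306.2] 282 298 284 320 399
pin_grip 0.83 [230.8 345.6] 219 237 324 381 600
pin_grip 0.64 [275.3 350. ] 266 283 323 380 597
block 0.89 [291.7 326. ] 261 319 300 362 2205
padlock 0.83 [306.1 203.4] 287 325 196 215 512
tension_wrench 0.73 [335.4 367.3] 321 356 345 385 354
cylinder_a 0.77 [270.2 301.3] 262 276 292 314 251
cylinder_a 0.73 [307.6 204.1] 287 325 196 215 525
top cam [0.526 0.019 1.29 ] 569.0700321531813 0.0029606120277966
bin 0.64 [412.7 223.6] 356 467 174 270 7947
staple 0.71 [413.7 195.1] 404 428 184 203 159
hasp 0.67 [427.1 200.6] 410 449 182 219 807
hasp 0.57 [413.  191.1] 403 427 183 203 180
pin_grip 0.64 [162.7 253.5] 156 173 245 258 191
pin_grip 0.51 [151.1 220.5] 137 155 218 229 167
pin_grip 0.44 [414.4 223.5] 357 467 174 269 7782
pin_grip 0.39 [414.4 193.3] 404 427 184 203 137
block 0.64 [209.3 236.3] 189 225 223 256 953
padlock 0.63 [389.8 145.4] 381 405 122 163 806
pin_tin 0.78 [198.4 189.3] 182 213 174 205 799
pin_tin 0.72 [456.6 175.9] 449 464 171 182 154
tension_wrench 0.66 [204.6 282.4] 186 227 278 291 185
cylinder_a 0.69 [416.  195.5] 404 427 185 203 131
cylinder_a 0.53 [233.1 203.9] 224 240 197 209 149
cylinder_a 0.45 [457.9 177.7] 448 465 171 183 177
```

View pics/side0.png

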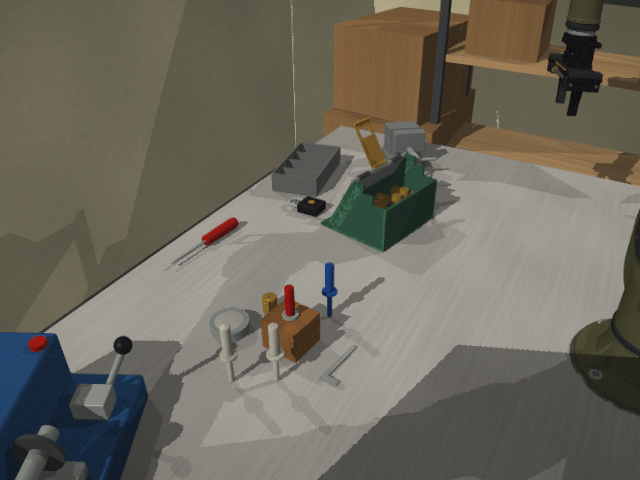

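View pics/top0.png

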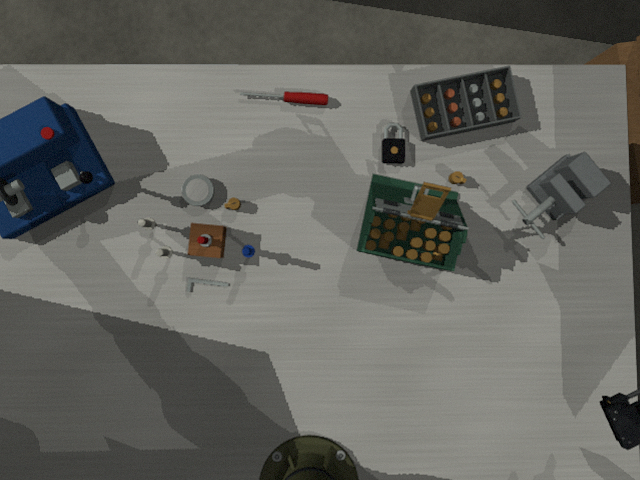

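Candidates for the pin to hold are:
- Red-handled pin in the block: side (290,300), top (204,240).
- Blue pin: side (328,285), top (249,250).
- White pins: side (227,345) and (275,345).
- Red screwdriver: side (220,230), top (305,98).

I choose the red one standing in the wooden block. Next I crop closely on it and on the bin.

Run:
```python
from h import *
s=cv2.imread("pics/side0.png");t=cv2.imread("pics/top0.png")
def c(i,x,y,w,h,f): return cv2.resize(i[y:y+h,x:x+w],None,fx=f,fy=f,interpolation=cv2.INTER_CUBIC)
o=np.zeros((600,800,3),np.uint8)
o[:400,:480]=c(t,350,165,120,100,4)   # top bin, x4
o[:,480:][:560,:320]=c(s,318,112,80,140,4)[:, :]  # side bin left part x4
o[400:,:200]=c(t,185,218,50,50,4); o[400:,200:480]=c(s,255,258,70,50,4)
cv2.imwrite("pics/crop.png",o)
```

```text
(no output)
```

View pics/crop.png

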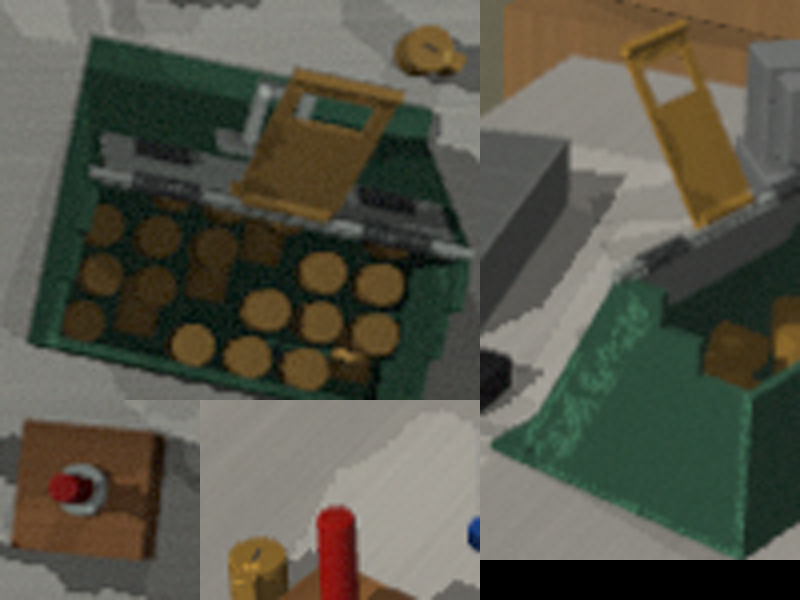

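The crop shows the red handle with its collar on the wooden block (top (204,240)). The hasp stands open at top (423,182)-(432,219). The bin's corners are clear in both views. Next I fit the poses.

```bash
cat >> h.py <<'E'
C28,S28=np.cos(np.radians(28)),np.sin(np.radians(28))
def B(p,P):  # bin coords (m) -> world
    P=np.atleast_2d(P);c,s=np.cos(p[2]),np.sin(p[2]);return np.c_[p[0]+c*P[:,0]-s*P[:,1],p[1]+s*P[:,0]+c*P[:,1],P[:,2]]
HX,HZ=.005*C28,.14+.005*S28
def hp(th,s,y,off=0):
    d=np.array([S28,-C28]);n=np.array([C28,S28]);v=np.cos(th)*d+np.sin(th)*n;N=np.cos(th)*n-np.sin(th)*d
    q=np.array([HX,HZ])+s*v+off*N;return [q[0],y,q[1]]
E
python3 - <<'E'
from h import *
S=ctrl.get_image("side");T=ctrl.get_image("top")
ob=[(T,(373,174.5),(.074,.1,0)),(T,(458.7,192),(.074,-.1,0)),(T,(373,208),(0,.1,.14)),(T,(467.5,228.2),(0,-.1,.14)),(T,(357.5,250.7),(-.09,.1,.1)),
(S,(321.7,222.7),(.074,.1,0)),(S,(383,251),(-.09,.1,0)),(S,(385.5,210.7),(-.09,.1,.1)),(S,(351.7,181.5),(0,.1,.14))]
oh=[(S,(354.2,124.5),106,26),(S,(370,118.2),106,-26),(S,(372.2,167.5),0,26),(S,(385.5,162.7),0,-26),(T,(423.7,182.5),106,26),(T,(450.7,188.2),106,-26),(T,(408.7,212.5),0,26),(T,(432.5,219.2),0,-26)]
def f(p):
    r=[(proj(i,B(p,P))[0]-q) for i,q,P in ob]+[(proj(i,B(p,hp(p[3],s/1e3,y/1e3)))[0]-q) for i,q,s,y in oh]
    return np.ravel(r)
best=min((least_squares(f,[.6,-.19,-.2,t],loss="soft_l1") for t in(1.3,1.8,2.2)),key=lambda r:r.cost)
print("bin",best.x.round(4));print(f(best.x).reshape(-1,2).round(1).tolist())
for im,px,z in((T,(200.5,239.8),.12),(T,(205,240),.065),(S,(289.3,287),.12),(T,(206.7,240.4),.06)): print(onz(im,px,z).round(4))
c=[onz(T,q,.06)[:2] for q in((191.2,223),(225,226),(222.5,257.5),(188,255))];print(np.round(c,3).tolist())
b=best.x;np.save("bin.npy",b)
print("eye",B(b,[.08*S28+.023*C28,0,.14-.08*C28+.023*S28]).round(4))
# blue pin / silhouettes of red pin
E
```

```text
bin [ 0.5855 -0.2307 -0.2299  2.1358]
[[-1.7, 5.1], [-2.4, 7.0], [-0.6, -1.4], [0.5, 0.2], [3.2, -0.9], [4.1, 3.4], [-0.2, 1.2], [-0.2, 0.8], [0.2, -0.5], [0.1, -1.8], [-1.0, -1.6], [-0.4, 0.8], [0.4, -1.7], [0.3, -0.2], [0.2, 0.2], [-0.2, 0.0], [0.9, -1.0]]
[0.5439 0.2173 0.12  ]
[0.5442 0.217  0.065 ]
[0.5446 0.2192 0.12  ]
[0.5434 0.2142 0.06  ]
[[0.581, 0.247], [0.574, 0.175], [0.506, 0.18], [0.512, 0.254]]
eye [[ 0.6419 -0.2439  0.0802]]
```

```bash
cat >> h.py <<'E'
def st(b,x,y,z): # staple coords m -> world
    return B(b,[.08*S28+x*C28-z*S28,y,.14-.08*C28+x*S28+z*C28])[0]
E
python3 - <<'E'
from h import *
S=ctrl.get_image("side");T=ctrl.get_image("top");b=np.load("bin.npy")
ob=[(T,(373,208),(0,.1,.14)),(T,(467.5,228.2),(0,-.1,.14)),(S,(383,251),(-.09,.1,0)),(S,(385.5,210.7),(-.09,.1,.1)),(S,(351.7,181.5),(0,.1,.14))]
oh=[(S,(354.2,124.5),106,26),(S,(370,118.2),106,-26),(S,(372.2,167.5),0,26),(S,(385.5,162.7),0,-26),(T,(423.7,182.5),106,26),(T,(450.7,188.2),106,-26),(T,(408.7,212.5),0,26),(T,(432.5,219.2),0,-26)]
def f(p):
    r=[(proj(i,B(p,P))[0]-q) for i,q,P in ob]+[(proj(i,B(p,hp(p[3],s/1e3,y/1e3)))[0]-q) for i,q,s,y in oh]
    return np.ravel(r)
b=least_squares(f,b,loss="soft_l1").x;print(b.round(4),f(b).reshape(-1,2).round(1).tolist());np.save("bin.npy",b)
print("eye",st(b,.023,0,0).round(4))
for q in((.039,.015,.007),(.039,-.015,.007),(.033,.009,.007),(0,.015,.007)):print(q,proj(T,st(b,*q)).round(1))
for q in((.074,.1,0),(.074,-.1,0),(.0,.1,.14)):print(q,proj(T,B(b,q)).round(1))
# hasp sweep: fingertip centre for theta, in bin coords -> world TCP z
for th in [b[3]+.25,b[3],1.9,1.6,1.3,1.0,.7,.4,.2,0]:
    d=np.array([S28,-C28]);n=np.array([C28,S28]);N=np.cos(th)*n-np.sin(th)*d
    q=np.array(hp(th,.048,0,.0015+.0095*abs(N[0])));print(round(th,2),q.round(4),B(b,q).round(4))
E
```

```text
[ 0.5848 -0.2303 -0.228   2.1279] [[-0.8, -0.9], [0.3, 0.5], [0.1, 1.4], [0.2, 1.0], [0.5, -0.4], [0.0, -1.6], [-1.0, -1.3], [-0.2, 0.9], [0.6, -1.6], [0.0, -0.2], [-0.0, 0.2], [-0.4, 0.4], [0.7, -0.7]]
eye [ 0.6412 -0.2434  0.0802]
(0.039, 0.015, 0.007) [[415.3 185.9]]
(0.039, -0.015, 0.007) [[429.  189.1]]
(0.033, 0.009, 0.007) [[417.2 189.1]]
(0, 0.015, 0.007) [[410.2 202.4]]
(0.074, 0.1, 0) [[371.1 179.9]]
(0.074, -0.1, 0) [[456.1 199.2]]
(0.0, 0.1, 0.14) [[372.2 207.1]]
2.38 [0.0072 0.     0.1914] [[ 0.5918 -0.232   0.1914]]
2.13 [0.0201 0.     0.1888] [[ 0.6044 -0.2349  0.1888]]
1.9 [0.0311 0.     0.1831] [[ 0.6151 -0.2374  0.1831]]
1.6 [0.043  0.     0.1715] [[ 0.6268 -0.2401  0.1715]]
1.3 [0.0505 0.     0.1562] [[ 0.634  -0.2418  0.1562]]
1.0 [0.0524 0.     0.1407] [[ 0.6359 -0.2422  0.1407]]
0.7 [0.0508 0.     0.1291] [[ 0.6343 -0.2418  0.1291]]
0.4 [0.0464 0.     0.1179] [[ 0.63   -0.2408  0.1179]]
0.2 [0.0417 0.     0.1109] [[ 0.6255 -0.2398  0.1109]]
0 [0.0357 0.     0.1046] [[ 0.6196 -0.2384  0.1046]]
```

```bash
cat >> h.py <<'E'
def rows(W,yaw=None,pos=None,rot=None,ov=.182):
    """world tip targets -> fractions in current tool axes; yaw = world angle wanted of tool x"""
    s=ctrl.get_state();R=Ro.from_rotvec(s["tool_rot"] if rot is None else rot).as_matrix()
    p=np.array(s["position"] if pos is None else pos)+R[:,2]*ov
    a=np.arctan2(R[1,0],R[0,0])
    print("t",round(s["time"],2),"tip",p.round(4),"toolx deg",round(np.degrees(a),2),"F",np.round(s["ft_force"],1),"w",round(s["grip_width"],3),"zdir",R[:,2].round(3))
    if yaw is not None: print("yaw frac",round(-((yaw-a+np.pi)%(2*np.pi)-np.pi)/np.pi,4))
    for w in np.atleast_2d(W): print(np.round((w-p)@R/.2,3).tolist())
E
python3 - <<'E'
from h import *
b=np.load("bin.npy"); rows(B(b,[(-.035,0,.24),(-.035,0,.18)]),b[2])
E
```

```text
t 1.2 tip [ 0.2542 -0.5983  0.2228] toolx deg 23.02 F [ 0.6 -0.5 -0.8] w 1.0 zdir [ 0. -0. -1.]
yaw frac 0.2005
[2.099, -1.15, -0.086]
[2.099, -1.15, 0.214]
```

```bash
python3 -m jog '{"translation":[[0.25,-0.14,-0.05],[0.5,-0.28,-0.1],[0.75,-0.41,-0.1],[1,-0.55,-0.1],[1,-0.55,-0.1]],"yaw":[0,0,0,0,0],"jaw":[1,1,1,1,1]}' 10
python3 -m jog '{"translation":[[0.25,-0.14,0],[0.5,-0.28,0],[0.75,-0.41,0],[1,-0.55,0],[1,-0.55,0],[1,-0.55,0],[1,-0.55,0],[1,-0.55,0]],"yaw":[0.05,0.1,0.15,0.2,0.2,0.2,0.2,0.2],"jaw":[1,1,1,1,1,1,1,1]}'
python3 - <<'E'
from h import *
b=np.load("bin.npy"); rows(B(b,[(-.035,0,.19)]),b[2])
E
```

```text
time: 1.82
position: [0.3995, -0.4137, 0.4254]
tool_rot: [-3.074, -0.643, -0.004]
ft_force: [-0.1, -0.4, -1.0]
grip_width: 0.518
grip_force: 0.0
time: 2.82
position: [0.5355, -0.2409, 0.4248]
tool_rot: [3.121, -0.359, -0.0]
ft_force: [0.8, -0.2, 1.2]
grip_width: 0.002
grip_force: 0.0
t 2.83 tip [ 0.5354 -0.241   0.2428] toolx deg -13.13 F [ 0.8 -0.2  1.2] w 0.002 zdir [-0. -0. -1.]
yaw frac -0.0004
[0.053, -0.108, 0.264]
```

```bash
python3 -m jog '{"translation":[[0.05,-0.108,0.13],[0.053,-0.108,0.264],[0.053,-0.108,0.264],[0.053,-0.108,0.264]],"yaw":[0,0,0,0],"jaw":[1,1,1,1]}'
python3 -m jog '{"translation":[[0.15,0,0],[0.25,0,0],[0.31,0,0.02],[0.36,0,0.06],[0.4,0,0.11],[0.43,0,0.17],[0.44,0,0.21],[0.44,0,0.25]],"yaw":[0,0,0,0,0,0,0,0],"jaw":[1,1,1,1,1,1,1,1]}'
python3 - <<'E'
from h import *
b=np.load("bin.npy"); rows(B(b,[(.0524,0,.1407-.003),(.0508-.002,0,.1291-.003),(.0464-.003,0,.1179-.002),(.0417-.003,0,.1109-.002),(.0357-.004,0,.1046-.002)]),b[2])
S=ctrl.get_image("side");T=ctrl.get_image("top")
c=lambda i,x,y:cv2.resize(i["pixels"][y:y+150,x:x+130],None,fx=3,fy=3)
cv2.imwrite("pics/h1.png",np.hstack([c(T,350,140),c(S,310,100)]))
E
```

```text
time: 3.32
position: [0.5514, -0.2216, 0.373]
tool_rot: [3.121, -0.357, 0.002]
ft_force: [0.7, 0.7, 0.5]
grip_width: 0.005
grip_force: 0.0
time: 4.32
position: [0.6373, -0.2404, 0.3215]
tool_rot: [3.121, -0.355, 0.0]
ft_force: [-0.7, 0.4, 1.9]
grip_width: 0.005
grip_force: 0.7
t 4.33 tip [ 0.6374 -0.2404  0.1395] toolx deg -12.97 F [-0.7  0.4  1.9] w 0.005 zdir [ 0. -0. -1.]
yaw frac 0.0005
[-0.005, 0.01, 0.009]
[-0.023, 0.01, 0.067]
[-0.05, 0.01, 0.118]
[-0.074, 0.01, 0.153]
[-0.109, 0.01, 0.184]
```

View pics/h1.png

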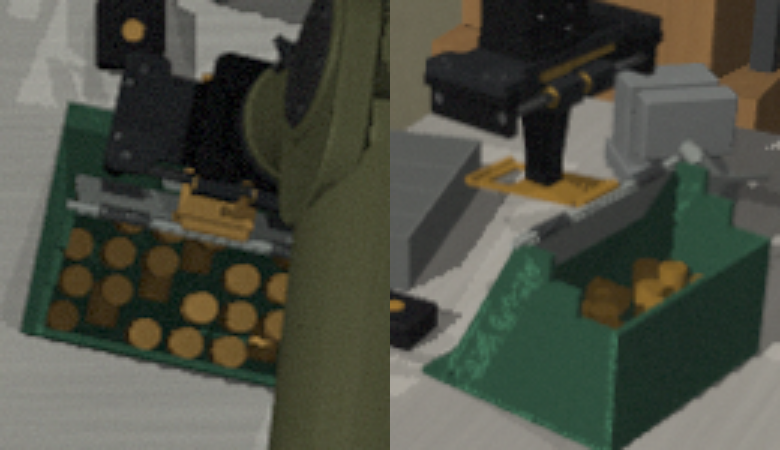

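The hasp is now nearly level under the closed fingers (side crop, around (545,185)). I keep pushing it down.

```bash
python3 -m jog '{"translation":[[-0.01,0.01,0.035],[-0.023,0.01,0.067],[-0.037,0.01,0.093],[-0.05,0.01,0.118],[-0.074,0.01,0.153],[-0.095,0.01,0.17],[-0.115,0.01,0.184],[-0.125,0.01,0.184]],"yaw":[0,0,0,0,0,0,0,0],"jaw":[1,1,1,1,1,1,1,1]}'
python3 -m jog '{"translation":[[-0.01,0,0],[-0.02,0,0],[-0.02,0,0]],"yaw":[0,0,0],"jaw":[1,1,1]}'
python3 - <<'E'
from h import *
b=np.load("bin.npy"); rows(B(b,[(.0357,0,.1046)]),b[2])
E
```

```text
time: 5.42
position: [0.6158, -0.2376, 0.2888]
tool_rot: [3.119, -0.355, 0.024]
ft_force: [13.5, -3.4, 3.2]
grip_width: 0.007
grip_force: 6.8
time: 5.8
position: [0.614, -0.2372, 0.2891]
tool_rot: [3.118, -0.354, 0.037]
ft_force: [19.7, -5.8, -1.3]
grip_width: 0.008
grip_force: 8.8
t 5.8 tip [ 0.6181 -0.2384  0.1072] toolx deg -12.96 F [19.7 -5.8 -1.3] w 0.008 zdir [ 0.023 -0.006 -1.   ]
yaw frac 0.0006
[0.007, -0.001, 0.013]
```

```bash
python3 -m jog '{"translation":[[0.1,0,-0.1],[0.1,0,-0.4],[0.1,0,-0.7],[0.1,0,-0.7]],"yaw":[0,0,0,0],"jaw":[1,1,0.5,0.5]}'
python3 -m jog '{"translation":[[-0.1,-0.3,0],[-0.2,-0.6,0],[-0.3,-0.9,0],[-0.3,-1,0],[-0.3,-1,0]],"yaw":[0,0,0,0,0],"jaw":[0.5,0.5,0.5,0.5,0.5]}'
python3 - <<'E'
from h import *
b=np.load("bin.npy"); rows([.544,.2175,.2],b[2])
S=ctrl.get_image("side");T=ctrl.get_image("top")
for n,im in(("S",S),("T",T)):
    hsv=cv2.cvtColor(im["pixels"],cv2.COLOR_BGR2HSV)
    for c,(lo,hi) in dict(blue=((105,130,60),(130,255,255)),red=((174,120,60),(180,255,255)),red0=((0,160,60),(5,255,255))).items():
        m=cv2.inRange(hsv,lo,hi);k,l,s,ce=cv2.connectedComponentsWithStats(m)
        print(n,c,[(s[i].tolist(),ce[i].round(1).tolist()) for i in range(1,k) if s[i][4]>25])
c=lambda i,x,y:cv2.resize(i["pixels"][y:y+150,x:x+130],None,fx=3,fy=3)
cv2.imwrite("pics/h2.png",np.hstack([c(T,350,140),c(S,310,100)]))
E
```

```text
time: 6.3
position: [0.6286, -0.2404, 0.4313]
tool_rot: [3.119, -0.355, 0.015]
ft_force: [-0.7, 0.7, -0.4]
grip_width: 0.155
grip_force: 0.0
time: 6.92
position: [0.6139, -0.0296, 0.424]
tool_rot: [-3.122, 0.348, 0.003]
ft_force: [0.0, -0.0, 0.5]
grip_width: 0.504
grip_force: 0.0
t 6.92 tip [ 0.6136 -0.0296  0.242 ] toolx deg -12.72 F [ 0.  -0.   0.5] w 0.504 zdir [-0.002  0.    -1.   ]
yaw frac 0.0019
[-0.611, -1.128, 0.211]
S blue [([322, 263, 15, 54, 375], [328.8, 285.4]), ([0, 333, 55, 106, 2756], [15.7, 372.7]), ([64, 370, 45, 25, 439], [82.9, 380.7]), ([103, 375, 44, 73, 1449], [126.8, 401.7]), ([78, 434, 40, 46, 876], [98.4, 453.0])]
S red []
S red0 [([202, 218, 36, 27, 357], [220.0, 230.6]), ([284, 285, 11, 31, 260], [289.0, 300.3]), ([29, 336, 18, 16, 197], [37.2, 343.2])]
T blue [([0, 97, 63, 70, 2352], [24.8, 130.0]), ([71, 117, 37, 76, 872], [88.0, 160.7]), ([66, 189, 19, 13, 121], [73.1, 195.2]), ([0, 201, 48, 37, 548], [11.8, 220.8]), ([242, 245, 13, 12, 114], [247.8, 250.8])]
T red []
T red0 [([284, 92, 44, 13, 403], [306.1, 97.8]), ([41, 128, 13, 11, 97], [46.8, 132.9]), ([197, 236, 11, 8, 55], [201.6, 239.8])]
```

View pics/h2.png

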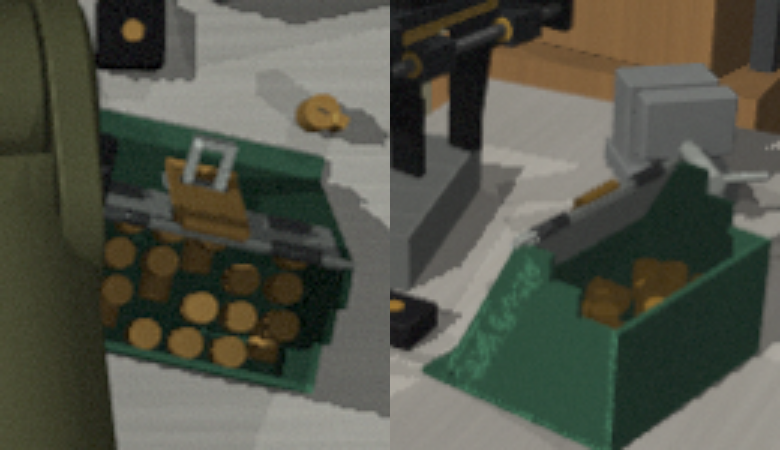

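Run:
```python
from h import *
b=np.load("bin.npy")
S=ctrl.get_image("side");T=ctrl.get_image("top")
print("blue foot",onz(S,(329.5,317),0).round(3),"tri",tri([(S,(328.8,284)),(T,(247.8,250.8))]).round(3))
print("red tri",tri([(S,(289,300.3)),(T,(201.6,239.8))]).round(4),tri([(S,(289.3,287)),(T,(200.5,239.8))]).round(4))
for z in(.065,.12):print(proj(S,[.544,.218,z]).round(1),proj(T,[.544,.218,z]).round(1))
rows([[.544,.218,.2],[.544,.218,.084]],b[2])
```

```text
blue foot [0.52  0.129 0.   ] tri [0.522 0.126 0.072]
red tri [0.545  0.2199 0.0933] [0.5446 0.2178 0.119 ]
[[291.2 313.3]] [[204.5 240.1]]
[[290.  286.7]] [[200.1 239.8]]
t 7.12 tip [ 0.6141 -0.0348  0.2424] toolx deg -13.19 F [-0.5 -0.7  0.6] w 0.497 zdir [-0.001 -0.001 -1.   ]
yaw frac -0.0007
[-0.629, -1.151, 0.211]
[-0.629, -1.152, 0.791]
```

```bash
python3 -m jog '{"translation":[[-0.17,-0.3,0],[-0.34,-0.6,0],[-0.5,-0.9,0],[-0.6,-1,0],[-0.6,-1,0]],"yaw":[0,0,0,0,0],"jaw":[0.5,0.5,0.5,0.5,0.5]}'
python3 -m jog '{"translation":[[-0.029,-0.152,0],[-0.029,-0.152,0.3],[-0.029,-0.152,0.3],[-0.029,-0.152,0.3]],"yaw":[0,0,0,0],"jaw":[0.5,0.5,0.5,0.5]}'
python3 - <<'E'
from h import *
b=np.load("bin.npy");rows([[.5444,.2183,.084]],b[2])
S=ctrl.get_image("side")
cv2.imwrite("pics/g1.png",cv2.resize(S["pixels"][200:370,230:370],None,fx=3.5,fy=3.5))
E
```

```text
time: 7.75
position: [0.5408, 0.1931, 0.4254]
tool_rot: [-3.121, 0.346, 0.001]
ft_force: [-0.2, -1.0, 1.7]
grip_width: 0.5
grip_force: 0.0
time: 8.25
position: [0.5449, 0.2191, 0.3664]
tool_rot: [-3.121, 0.36, -0.002]
ft_force: [-0.4, 0.8, -0.0]
grip_width: 0.5
grip_force: 0.0
t 8.25 tip [0.5451 0.2191 0.1844] toolx deg -13.16 F [-0.4  0.8 -0. ] w 0.5 zdir [ 0.001 -0.    -1.   ]
yaw frac -0.0005
[-0.003, 0.005, 0.502]
```

View pics/g1.png

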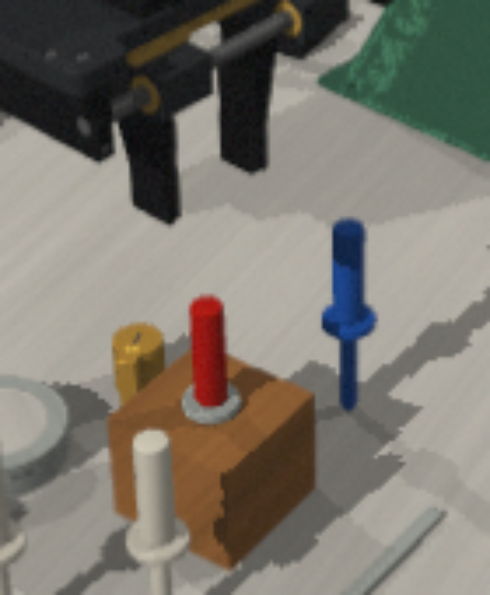

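The open fingers hang above the red handle (crop (207,300)), centred on it. The blue and white pins stand clear of them. Now I descend and grip.

```bash
python3 -m jog '{"translation":[[-0.003,0.003,0.25],[-0.003,0.003,0.5],[-0.003,0.003,0.502],[-0.003,0.003,0.502],[-0.003,0.003,0.502],[-0.003,0.003,0.502],[-0.003,0.003,0.502],[-0.003,0.003,0.502]],"yaw":[0,0,0,0,0,0,0,0],"jaw":[0.5,0.5,0.5,1,1,1,1,1]}' 20
python3 -m jog '{"translation":[[0,0,-0.15],[0,0,-0.35],[0,0,-0.6],[0,0,-0.6],[0,0,-0.6]],"yaw":[0,0,0,0,0],"jaw":[1,1,1,1,1]}'
python3 - <<'E'
from h import *
b=np.load("bin.npy");rows([[.5444,.2183,.084]],b[2])
S=ctrl.get_image("side");T=ctrl.get_image("top")
cv2.imwrite("pics/g2.png",np.hstack([cv2.resize(S["pixels"][200:370,230:370],None,fx=2.5,fy=2.5),cv2.resize(T["pixels"][160:330,130:270],None,fx=2.5,fy=2.5)]))
E
```

```text
time: 9.3
position: [0.5433, 0.2204, 0.2658]
tool_rot: [-3.121, 0.355, -0.003]
ft_force: [-0.4, 0.0, 6.3]
grip_width: 0.176
grip_force: 20.0
time: 9.93
position: [0.5425, 0.2202, 0.3839]
tool_rot: [3.121, -0.355, -0.002]
ft_force: [-0.6, -0.5, -0.9]
grip_width: 0.176
grip_force: 19.9
t 9.93 tip [0.5423 0.22   0.2019] toolx deg -12.97 F [-0.6 -0.5 -0.9] w 0.176 zdir [-0.001 -0.001 -1.   ]
yaw frac 0.0005
[0.013, 0.006, 0.589]
```

View pics/g2.png

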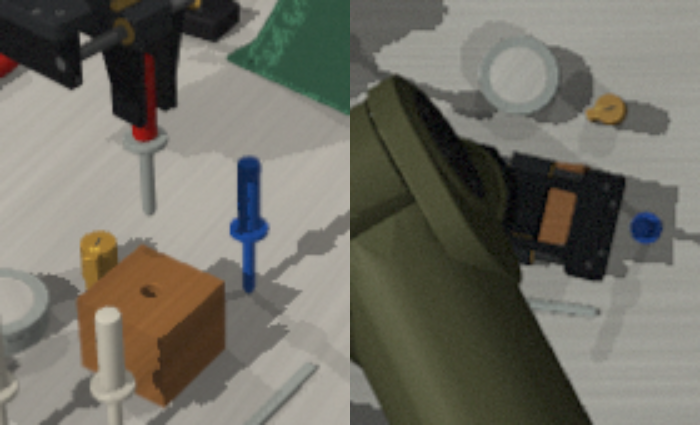

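The red pin hangs upright in the fingers with its tip at side (290,285). The block is empty and the look-alikes have not moved. Now I measure the pin's offset in the hand.

Run:
```python
from h import *
S=ctrl.get_image("side")
s=ctrl.get_state();R=Ro.from_rotvec(s["tool_rot"]).as_matrix();p=np.array(s["position"])
g=cv2.cvtColor(S["pixels"],cv2.COLOR_BGR2HSV)
for d,n in((.182+.0-.018+.097,"tip"),(.164+.097-.055,"collar underside")):
    print(n,proj(S,p+R[:,2]*d).round(1), [ (round(dx,3),proj(S,p+R[:,2]*d+R[:,0]*dx).round(1).tolist()) for dx in(-.005,.005)])
# shank row centres
for y in range(262,287,3):
    r=S["pixels"][y,278:304].astype(int).sum(1)//3; print(y,r.tolist())
b=np.load("bin.npy");e=st(b,.023,0,0);print(e)
rows(e+[0,0,.13],b[2],ov=.261)
```

```text
tip [[290.6 286.8]] [(-0.005, [[292.9, 288.0]]), (0.005, [[288.4, 285.5]])]
collar underside [[289.2 258.1]] [(-0.005, [[291.5, 259.3]]), (0.005, [[286.9, 256.9]])]
262 [167, 167, 164, 166, 163, 162, 161, 143, 126, 119, 92, 88, 83, 88, 155, 156, 167, 167, 167, 169, 169, 169, 169, 166, 163, 152]
265 [166, 168, 168, 169, 167, 169, 167, 164, 139, 131, 126, 113, 87, 89, 168, 168, 166, 168, 171, 168, 168, 171, 174, 174, 173, 171]
268 [169, 169, 169, 167, 167, 168, 167, 165, 144, 133, 127, 114, 92, 84, 148, 169, 170, 166, 171, 173, 173, 171, 172, 169, 172, 172]
271 [165, 164, 168, 168, 166, 167, 167, 168, 155, 133, 130, 113, 94, 83, 134, 170, 174, 173, 172, 170, 172, 171, 173, 172, 169, 170]
274 [167, 166, 167, 168, 167, 168, 168, 168, 164, 132, 130, 116, 99, 84, 129, 173, 172, 171, 173, 170, 171, 170, 171, 171, 171, 173]
277 [166, 166, 166, 167, 168, 166, 169, 168, 165, 132, 131, 122, 101, 85, 112, 172, 172, 171, 170, 169, 170, 172, 176, 174, 173, 170]
280 [166, 165, 167, 170, 168, 166, 170, 173, 169, 136, 133, 122, 104, 85, 94, 170, 170, 168, 170, 173, 174, 173, 173, 172, 173, 172]
283 [169, 167, 169, 171, 171, 172, 169, 170, 169, 148, 136, 125, 102, 88, 91, 171, 171, 175, 173, 172, 172, 173, 174, 171, 172, 173]
286 [170, 170, 169, 170, 169, 172, 171, 168, 169, 166, 161, 120, 96, 115, 169, 174, 171, 173, 171, 172, 172, 171, 171, 171, 172, 171]
[ 0.64119596 -0.24341868  0.08016204]
t 10.07 tip [0.5417 0.2197 0.1219] toolx deg -12.97 F [-0.2  0.4 -0.6] w 0.177 zdir [-0.003 -0.001 -1.   ]
yaw frac 0.0005
[1.004, 2.146, -0.441]
```

```bash
python3 -m jog '{"translation":[[0,0,-0.3],[0.05,0.15,-0.45],[0.2,0.4,-0.45],[0.35,0.7,-0.45],[0.5,1,-0.45],[0.5,1,-0.45]],"yaw":[0,0,0,0,0,0],"jaw":[1,1,1,1,1,1]}'
python3 -m jog '{"translation":[[0.13,0.28,0],[0.25,0.55,0],[0.38,0.8,0],[0.5,1,0],[0.5,1,0],[0.5,1,0]],"yaw":[0,0,0,0,0,0],"jaw":[1,1,1,1,1,1]}'
cat >> h.py <<'E'
def eyerows(zs,dx=.0017,sx=.020):
    b=np.load("bin.npy");e=st(b,sx,0,0);u=np.array([np.cos(b[2]),np.sin(b[2]),0])
    rows([e-u*dx+[0,0,z] for z in zs],b[2],ov=.261)
E
python3 -c "
from h import *
eyerows([.1,.03])"
```

```text
time: 10.82
position: [0.5962, -0.0041, 0.4726]
tool_rot: [3.116, -0.371, -0.004]
ft_force: [-1.3, -0.1, -0.7]
grip_width: 0.177
grip_force: 19.9
time: 11.58
position: [0.6483, -0.2131, 0.4734]
tool_rot: [-3.12, 0.353, 0.003]
ft_force: [0.2, 1.1, -0.5]
grip_width: 0.178
grip_force: 19.9
t 11.57 tip [ 0.6478 -0.2126  0.2124] toolx deg -12.9 F [ 0.2  1.1 -0.5] w 0.178 zdir [-0.002  0.002 -1.   ]
yaw frac 0.0009
[-0.019, 0.158, 0.168]
[-0.018, 0.158, 0.518]
```

```bash
python3 -m jog '{"translation":[[-0.01,0.1,0],[-0.018,0.158,0.15],[-0.018,0.158,0.35],[-0.018,0.158,0.518],[-0.018,0.158,0.518],[-0.018,0.158,0.518]],"yaw":[0.001,0.001,0.001,0.001,0.001,0.001],"jaw":[1,1,1,1,1,1]}'
python3 - <<'E'
from h import *
eyerows([.03,.01,-.01])
S=ctrl.get_image("side");T=ctrl.get_image("top");b=np.load("bin.npy")
for im in(S,T):print("eye",proj(im,st(b,.023,0,0)).round(1),"bar",proj(im,st(b,.036,0,.007)).round(1))
s=ctrl.get_state();R=Ro.from_rotvec(s["tool_rot"]).as_matrix();print("tip",proj(S,np.array(s["position"])+R@[.0017,0,.261]).round(1))
cv2.imwrite("pics/i1.png",np.hstack([cv2.resize(S["pixels"][100:220,320:420],None,fx=4,fy=4),cv2.resize(T["pixels"][150:270,370:470],None,fx=4,fy=4)]))
E
```

```text
time: 12.32
position: [0.6376, -0.2445, 0.3731]
tool_rot: [3.12, -0.36, 0.004]
ft_force: [0.5, -0.2, -0.5]
grip_width: 0.178
grip_force: 19.9
t 12.32 tip [ 0.6382 -0.2448  0.1121] toolx deg -13.15 F [ 0.5 -0.2 -0.5] w 0.178 zdir [ 0.002 -0.001 -1.   ]
yaw frac -0.0005
[-0.009, -0.01, 0.017]
[-0.009, -0.01, 0.117]
[-0.009, -0.01, 0.217]
eye [[359.6 182.7]] bar [[357.  176.9]]
eye [[419.7 193.1]] bar [[421.7 188.8]]
tip [[360.6 169.8]]
```

View pics/i1.png

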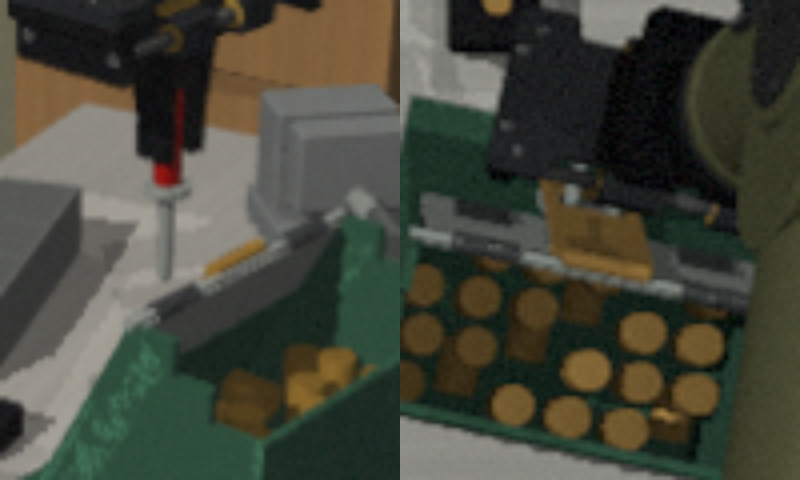

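The pin tip sits at side (361.5,169.5), within 1 px of the prediction. The staple is hidden behind the front's edge. I descend and watch the force.

```bash
python3 -m jog '{"translation":[[-0.008,-0.009,0],[-0.008,-0.009,0.04],[-0.008,-0.009,0.08],[-0.008,-0.009,0.117],[-0.008,-0.009,0.117]],"yaw":[0,0,0,0,0],"jaw":[1,1,1,1,1]}'
python3 -m jog '{"translation":[[0,0,0.03],[0,0,0.06],[0,0,0.09],[0,0,0.09]],"yaw":[0,0,0,0],"jaw":[1,1,1,1]}'
python3 -c "
from h import *
eyerows([-.01,-.02])"
```

```text
time: 13.05
position: [0.6359, -0.2422, 0.3464]
tool_rot: [-3.12, 0.36, 0.003]
ft_force: [0.2, -0.1, -0.7]
grip_width: 0.174
grip_force: 19.9
time: 13.55
position: [0.6359, -0.2422, 0.3289]
tool_rot: [-3.121, 0.36, 0.002]
ft_force: [0.1, -0.5, -0.2]
grip_width: 0.177
grip_force: 19.9
t 13.55 tip [ 0.6356 -0.2421  0.0679] toolx deg -13.16 F [ 0.1 -0.5 -0.2] w 0.177 zdir [-0.001  0.    -1.   ]
yaw frac -0.0005
[0.007, -0.0, -0.004]
[0.007, -0.0, 0.046]
```

```bash
python3 -m jog '{"translation":[[0.007,0,0],[0.007,0,0.03],[0.007,0,0.06],[0.007,0,0.06]],"yaw":[0,0,0,0],"jaw":[1,1,1,1]}' 6
python3 -m jog '{"translation":[[-0.01,0,0.02],[-0.02,0,0.04],[-0.03,0,0.06],[-0.03,0,0.06]],"yaw":[0,0,0,0],"jaw":[1,1,1,1]}'
python3 - <<'E'
from h import *
eyerows([-.02])
S=ctrl.get_image("side")
cv2.imwrite("pics/i2.png",cv2.resize(S["pixels"][100:220,320:420],None,fx=4,fy=4))
E
```

```text
time: 14.05
position: [0.6374, -0.2425, 0.3171]
tool_rot: [-3.121, 0.36, 0.001]
ft_force: [0.0, -0.3, -0.0]
grip_width: 0.18
grip_force: 6.0
time: 14.55
position: [0.6325, -0.2415, 0.3085]
tool_rot: [3.119, -0.36, 0.008]
ft_force: [-0.7, -0.6, 7.0]
grip_width: 0.181
grip_force: 6.0
t 14.55 tip [ 0.6337 -0.242   0.0475] toolx deg -13.17 F [-0.7 -0.6  7. ] w 0.181 zdir [ 0.005 -0.002 -1.   ]
yaw frac -0.0006
[0.017, -0.002, -0.056]
```

View pics/i2.png

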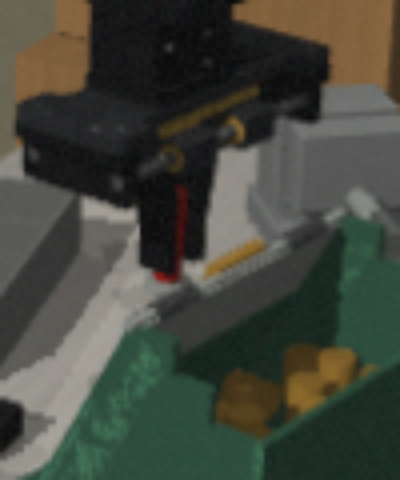

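```bash
python3 -m jog '{"translation":[[-0.02,0,0],[-0.04,0,0],[-0.06,0,0],[-0.06,0,0]],"yaw":[0,0,0,0],"jaw":[1,1,1,1]}' 4
python3 -m jog '{"translation":[[-0.01,0,0.015],[-0.02,0,0.03],[-0.02,0,0.03]],"yaw":[0,0,0],"jaw":[1,1,1]}'
python3 -c "
from h import *
eyerows([-.02])"
```

```text
time: 15.1
position: [0.6195, -0.2385, 0.3057]
tool_rot: [3.121, -0.36, -0.001]
ft_force: [-2.2, -0.5, 3.3]
grip_width: 0.183
grip_force: 4.0
time: 15.48
position: [0.6158, -0.2376, 0.2997]
tool_rot: [3.121, -0.36, -0.002]
ft_force: [-2.1, 0.1, 4.4]
grip_width: 0.181
grip_force: 4.0
t 15.47 tip [ 0.6156 -0.2377  0.0387] toolx deg -13.17 F [-2.1  0.1  4.4] w 0.181 zdir [-0.001 -0.    -1.   ]
yaw frac -0.0006
[0.109, -0.001, -0.1]
```

```bash
python3 -m jog '{"translation":[[0.005,0,0.01],[0.01,0,0.02],[0.015,0,0.03],[0.02,0,0.04],[0.025,0,0.05],[0.025,0,0.05]],"yaw":[0,0,0,0,0,0],"jaw":[1,1,1,1,1,1]}' 4
python3 - <<'E'
from h import *
eyerows([-.02])
S=ctrl.get_image("side")
r=cv2.cvtColor(S["pixels"],cv2.COLOR_BGR2HSV);m=cv2.inRange(r,(0,140,50),(6,255,255));ys,xs=np.nonzero(m[100:200,330:400]);print(sorted(set(zip((ys+100).tolist(),(xs+330).tolist())))[:60])
E
```

```text
time: 16.23
position: [0.6226, -0.239, 0.2963]
tool_rot: [3.118, -0.36, 0.012]
ft_force: [-4.7, 0.1, 26.4]
grip_width: 0.185
grip_force: 17.9
t 16.23 tip [ 0.6245 -0.2399  0.0353] toolx deg -13.17 F [-4.7  0.1 26.4] w 0.185 zdir [ 0.007 -0.003 -1.   ]
yaw frac -0.0006
[0.064, -0.002, -0.117]
[(152, 369), (153, 368), (153, 369), (154, 368), (154, 369), (155, 368), (155, 369), (156, 368), (156, 369), (157, 368), (158, 368), (159, 368), (160, 368), (162, 368)]
```

```bash
python3 -m jog '{"translation":[[-0.02,0,-0.03],[-0.04,0,-0.05],[-0.04,0,-0.05]],"yaw":[0,0,0],"jaw":[1,1,1]}' 4
python3 -m jog '{"translation":[[0,0,0],[0,0,0],[0,0,0],[0,0,0],[0,0,0]],"yaw":[0,0,0,0,0],"jaw":[0.75,0.7,0.65,0.65,0.65]}'
python3 - <<'E'
from h import *
eyerows([-.02])
for n in("side","top"):
    S=ctrl.get_image(n);r=cv2.cvtColor(S["pixels"],cv2.COLOR_BGR2HSV);x0=(330,390)[n=="top"];m=cv2.inRange(r,(0,150,50),(6,255,255))[130:240,x0:x0+70];ys,xs=np.nonzero(m)
    print(n,len(xs),[(y+130,xs[ys==y].min()+x0,xs[ys==y].max()+x0) for y in sorted(set(ys.tolist()))])
E
```

```text
time: 16.65
position: [0.6135, -0.2367, 0.2995]
tool_rot: [-3.121, 0.36, -0.002]
ft_force: [4.7, -0.8, 1.1]
grip_width: 0.181
grip_force: 5.8
time: 17.27
position: [0.6134, -0.2368, 0.2998]
tool_rot: [-3.121, 0.36, -0.001]
ft_force: [5.0, 1.0, 2.5]
grip_width: 0.351
grip_force: 2.4
t 17.27 tip [ 0.6135 -0.2368  0.0388] toolx deg -13.15 F [5.  1.  2.5] w 0.351 zdir [ 0.001 -0.    -1.   ]
yaw frac -0.0005
[0.121, 0.001, -0.1]
side 61 [(151, np.int64(372), np.int64(372)), (152, np.int64(372), np.int64(375)), (153, np.int64(370), np.int64(374)), (154, np.int64(370), np.int64(376)), (155, np.int64(370), np.int64(376)), (156, np.int64(370), np.int64(375)), (157, np.int64(370), np.int64(373)), (158, np.int64(370), np.int64(373)), (159, np.int64(370), np.int64(374)), (160, np.int64(370), np.int64(374)), (161, np.int64(370), np.int64(373)), (162, np.int64(369), np.int64(372)), (163, np.int64(369), np.int64(372)), (164, np.int64(369), np.int64(372)), (165, np.int64(369), np.int64(372)), (166, np.int64(369), np.int64(370)), (167, np.int64(370), np.int64(370)), (168, np.int64(369), np.int64(369))]
top 0 []
```

```bash
python3 - <<'E'
from h import *
b=np.load("bin.npy");S=ctrl.get_image("side")
for sx in(.021,.028):
    for up in(0,.01,.02): print(sx,up,"top",proj(S,st(b,sx,0,.067+up)).round(1)[0],"handle bottom",proj(S,st(b,sx,0,.012+up)).round(1)[0])
E
python3 -m jog '{"translation":[[0.03,0,0],[0.04,0,-0.1],[0.04,0,-0.3],[0.04,0,-0.6],[0.04,0,-0.9],[0.04,0,-0.9]],"yaw":[0,0,0,0,0,0],"jaw":[0.5,0.5,0.5,0.5,0.5,0.5]}'
python3 - <<'E'
from h import *
S=ctrl.get_image("side");T=ctrl.get_image("top")
for n,I in(("side",S),("top",T)):
    for d in ctrl.silhouettes("pin_grip",I)[:6]: print(n,round(d["p"],2),np.round(d["at"],1))
cv2.imwrite("pics/f1.png",np.hstack([cv2.resize(S["pixels"][100:220,320:420],None,fx=4,fy=4,interpolation=2),cv2.resize(T["pixels"][150:270,370:470],None,fx=4,fy=4,interpolation=2)]))
E
```

```text
0.021 0 top [371.9 163.8] handle bottom [362.2 179.9]
0.021 0.01 top [373.7 160.8] handle bottom [363.9 177.1]
0.021 0.02 top [375.5 157.7] handle bottom [365.6 174.2]
0.028 0 top [369.7 161.7] handle bottom [360.1 177.9]
0.028 0.01 top [371.6 158.7] handle bottom [361.8 175. ]
0.028 0.02 top [373.4 155.6] handle bottom [363.6 172.1]
time: 18.18
position: [0.6211, -0.2388, 0.4876]
tool_rot: [3.118, -0.361, 0.016]
ft_force: [0.8, 0.4, -0.6]
grip_width: 0.501
grip_force: 0.0
side 0.69 [276.3 349. ]
top 0.74 [147.8 221.8]
top 0.71 [161.2 254.6]
top 0.49 [420.  207.2]
top 0.44 [247.6 251.4]
top 0.34 [417.4 210.2]
```

View pics/f1.png

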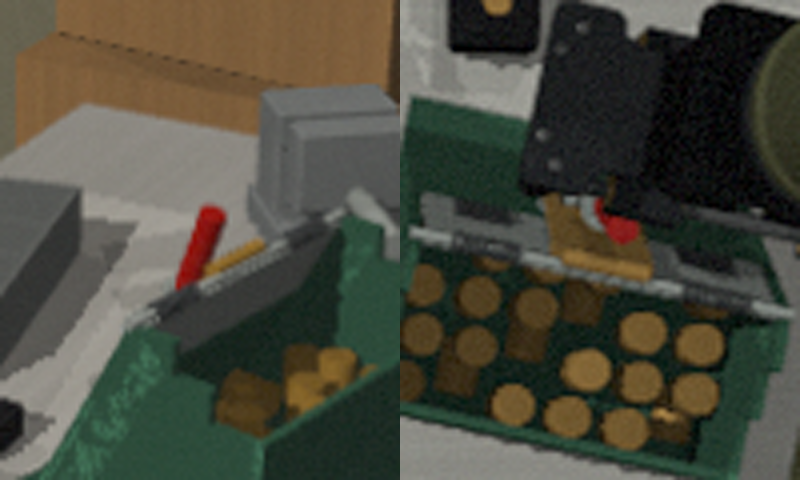

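```bash
cat > pinfit.py <<'E'
from h import *
b=np.load("bin.npy")
def tosta(X):
    c,s=np.cos(b[2]),np.sin(b[2]);d=X-[b[0],b[1],0];q=np.array([c*d[0]+s*d[1],-s*d[0]+c*d[1],d[2]])-[.08*S28,0,.14-.08*C28]
    return np.array([q[0]*C28+q[2]*S28,q[1],-q[0]*S28+q[2]*C28])
E
python3 - <<'E'
from pinfit import *
S=ctrl.get_image("side");T=ctrl.get_image("top")
t=tri([(S,(373,153)),(T,(425,208.2))]);h=tri([(S,(365.5,171.5)),(T,(418.5,203.5))])
print(t.round(4),tosta(t).round(4),h.round(4),tosta(h).round(4),proj(S,t),proj(T,t),proj(S,h),proj(T,h))
for im,x0,x1,y0,y1 in((S,355,385,145,180),(T,405,440,190,220)):
    m=cv2.inRange(cv2.cvtColor(im["pixels"],cv2.COLOR_BGR2HSV),(0,140,50),(7,255,255))[y0:y1,x0:x1];ys,xs=np.nonzero(m)
    print([(int(y+y0),int(xs[ys==y].min()+x0),int(xs[ys==y].max()+x0)) for y in sorted(set(ys.tolist()))])
T2=T["pixels"][190:212,405:432].astype(int)
for r in range(0,22): print(190+r,[f"{a[2]-a[0]:d}/{a.sum()//3}" for a in T2[r]])
E
```

```text
[ 0.6044 -0.2341  0.1663] [0.03   0.0008 0.0939] [ 0.6184 -0.2309  0.1193] [0.0192 0.007  0.0463] [[373.83575205 153.00427439]] [[424.60218975 207.35837695]] [[366.75678015 171.51510696]] [[417.90466503 202.26280156]]
[(152, 370, 374), (153, 370, 375), (154, 370, 375), (155, 369, 375), (156, 369, 374), (157, 369, 374), (158, 368, 374), (159, 368, 373), (160, 368, 373), (161, 367, 372), (162, 367, 372), (163, 367, 372), (164, 366, 371), (165, 366, 371), (166, 365, 370), (167, 365, 370), (168, 365, 370), (169, 364, 369), (170, 364, 367), (171, 364, 365)]
[(200, 419, 419), (201, 419, 419), (202, 419, 419), (205, 420, 423), (206, 421, 429), (207, 421, 429), (208, 422, 429), (209, 422, 428), (210, 424, 426)]
190 ['-5/27', '-1/31', '1/55', '0/56', '0/38', '0/34', '-5/31', '-4/32', '0/31', '-5/29', '1/30', '-5/31', '-4/32', '-3/31', '-6/40', '-3/36', '-2/31', '-2/37', '-6/28', '0/31', '-8/24', '-2/21', '-3/26', '-1/25', '-9/28', '1/4', '-2/16']
191 ['-1/32', '1/70', '-3/69', '-2/59', '-2/48', '-4/32', '-2/26', '-5/28', '-5/37', '-1/37', '-5/37', '0/31', '0/34', '-5/31', '-7/34', '-5/27', '-
[... 4311 characters left out ...]
', '53/62', '47/70', '49/68', '58/60', '50/65', '45/60', '43/53', '43/49', '44/51', '43/53', '41/52', '40/50', '73/57', '104/61', '109/59', '107/63', '112/53', '101/59', '92/62', '65/61', '51/60', '23/49']
210 ['3/87', '-4/77', '27/74', '50/70', '58/62', '54/63', '51/64', '53/60', '51/65', '55/65', '55/60', '42/57', '41/61', '40/54', '41/55', '46/50', '43/53', '44/57', '71/55', '91/58', '96/57', '92/56', '73/67', '61/60', '52/62', '46/60', '26/51']
211 ['-1/92', '-4/85', '33/82', '60/71', '53/71', '54/69', '49/65', '49/61', '47/58', '49/58', '50/64', '48/54', '41/55', '44/50', '39/57', '40/53', '41/48', '42/53', '50/60', '61/63', '63/63', '61/63', '55/62', '51/62', '52/62', '50/56', '31/62']
```

The pin stands in the eye about 27 mm short of seated and too upright. Its handle top is at side (373,153) and top (425,208). Its tip seems to be caught on the hasp's end bar. I will regrip it, lift it out, tilt it 28° in the fingers against the hinge barrel, then slide it in along the slope.

Run:
```python
from pinfit import *
G=st(b,.0265,.001,.074);print(G)
rows([G+[0,0,.08],G-[0,0,.015]],b[2])
```

```text
[ 0.61059042 -0.23529096  0.14714331]
t 18.48 tip [ 0.6201 -0.2387  0.296 ] toolx deg -13.17 F [-0.8 -1.  -0.4] w 0.497 zdir [-0.003  0.001 -1.   ]
yaw frac -0.0006
[-0.049, -0.006, 0.344]
[-0.047, -0.006, 0.819]
```

```bash
python3 -m jog '{"translation":[[-0.048,-0.006,0.3],[-0.048,-0.006,0.6],[-0.048,-0.006,0.819],[-0.048,-0.006,0.819],[-0.048,-0.006,0.819],[-0.048,-0.006,0.819],[-0.048,-0.006,0.819],[-0.048,-0.006,0.819]],"yaw":[0,0,0,0,0,0,0,0],"jaw":[0.5,0.5,0.5,0.5,1,1,1,1]}' 20
python3 -c "
from pinfit import *
G=st(b,.0265,.001,.074)
rows([G-[0,0,.015]],b[2])"
```

```text
time: 19.48
position: [0.6121, -0.2354, 0.3168]
tool_rot: [3.12, -0.36, 0.002]
ft_force: [-0.9, 0.3, 2.7]
grip_width: 0.179
grip_force: 20.0
t 19.48 tip [ 0.6122 -0.2355  0.1348] toolx deg -13.16 F [-0.9  0.3  2.7] w 0.179 zdir [ 0.001 -0.001 -1.   ]
yaw frac -0.0005
[-0.008, 0.001, 0.013]
```

```bash
python3 -m jog '{"translation":[[-0.015,0,-0.05],[-0.03,0,-0.1],[-0.046,0,-0.15],[-0.05,0,-0.25],[-0.05,0,-0.45],[-0.05,0,-0.65],[-0.05,0,-0.65]],"yaw":[0,0,0,0,0,0,0],"jaw":[1,1,1,1,1,1,1]}'
cat > seg.py <<'E'
from pinfit import *
def fit(S,guess=None,show=True):
    "fit pin pose in tool plane (tool x offset of axis at grasp, tilt, slide) to the side silhouette"
    s=ctrl.get_state();R=Ro.from_rotvec(s["tool_rot"]).as_matrix();p=np.array(s["position"])+R[:,2]*.164
    ds=[d for d in ctrl.silhouettes("pin_grip",S)]
    q0=proj(S,p+[0,0,-.03])[0]; ds=[d for d in ds if np.hypot(*(np.array(d["at"])-q0))<40]
    print([(round(d["p"],2),np.round(d["at"],1).tolist(),int(d["region"].sum())) for d in ds],"grasp px",q0.round(1))
    if not ds: return
    ys,xs=np.nonzero(ds[0]["region"]);print([(int(y),int(xs[ys==y].min()),int(xs[ys==y].max())) for y in sorted(set(ys.tolist()))[::3]])
    for a in(0,10,20,30):
        d=R@[np.sin(np.radians(a)),0,np.cos(np.radians(a))]
        print(a,"collar",proj(S,p+d*.040).round(1)[0],"tip",proj(S,p+d*.095).round(1)[0])
E
python3 - <<'E'
from seg import *
rows([0.6,-.23,.2]);fit(ctrl.get_image("side"))
E
```

```text
time: 20.35
position: [0.6028, -0.2329, 0.4517]
tool_rot: [3.119, -0.36, 0.014]
ft_force: [1.2, -0.1, -1.0]
grip_width: 0.177
grip_force: 20.0
t 20.35 tip [ 0.6044 -0.2335  0.2697] toolx deg -13.15 F [ 1.2 -0.1 -1. ] w 0.177 zdir [ 0.008 -0.003 -1.   ]
[-0.028, -0.012, 0.348]
[(0.55, [373.2, 116.0], 231)] grasp px [375.9 115. ]
[(94, 378, 380), (97, 378, 381), (100, 378, 381), (103, 378, 380), (106, 378, 379), (111, 370, 377), (114, 367, 376), (117, 366, 377), (120, 368, 377), (123, 368, 371), (126, 367, 370), (129, 366, 369), (132, 365, 368), (135, 364, 367), (138, 363, 366)]
0 collar [375.7 119.4] tip [374.5 143.3]
10 collar [373.1 118.4] tip [368.6 140.7]
20 collar [370.7 116.9] tip [363.  137.1]
30 collar [368.4 114.9] tip [357.8 132.4]
```

```bash
cat >> seg.py <<'E'
def plane(S,pxs):
    "pixels -> (tool x, tool z) in the tool plane y=0"
    s=ctrl.get_state();R=Ro.from_rotvec(s["tool_rot"]).as_matrix();p=np.array(s["position"]);o=[]
    for q in pxs:
        c,v=ray(S,q);k=((p-c)@R[:,1])/(v@R[:,1]);o.append(((c+v*k-p)@R)[[0,2]])
    return np.array(o)
def shank(S,y0):
    d=[d for d in ctrl.silhouettes("pin_grip",S)];s=ctrl.get_state();R=Ro.from_rotvec(s["tool_rot"]).as_matrix();q0=proj(S,np.array(s["position"])+R[:,2]*.2)[0]
    d=[e for e in d if np.hypot(*(np.array(e["at"])-q0))<40][0];ys,xs=np.nonzero(d["region"])
    yy=[y for y in sorted(set(ys.tolist())) if y>=y0];P=[(xs[ys==y].mean(),y) for y in yy]
    o=plane(S,P[:-1]);f=np.polyfit(o[:,1],o[:,0],1);tip=plane(S,[(P[-1][0],P[-1][1]+.5)])[0]
    print("tilt deg",np.degrees(np.arctan(f[0])).round(1),"x at grasp(.164)",np.polyval(f,.164).round(4),"tip xz",tip.round(4),"last row",yy[-1]);return f,tip
E
python3 - <<'E'
from seg import *
S=ctrl.get_image("side");f,t=shank(S,122);S=ctrl.get_image("side");f,t=shank(S,122)
# waypoints: pin axis tip in staple at z
a=np.arctan(f[0]);s=ctrl.get_state();R=Ro.from_rotvec(s["tool_rot"]).as_matrix()
al=np.radians(28)-a
x0=np.polyval(f,t[1])
for sx in(.025,):
    for tz in(.03,.01,-.01,-.048):
        W=st(b,sx+np.tan(al)*tz,0,tz)   # tip wanted
        print(tz,(((W-np.array(s["position"]))@R-[x0,0,t[1]])/.2).round(3))
E
```

```text
tilt deg 20.1 x at grasp(.164) -0.0046 tip xz [0.0274 0.2574] last row 141
tilt deg 20.4 x at grasp(.164) -0.0068 tip xz [0.0272 0.2619] last row 143
0.03 [0.015 0.006 0.365]
0.01 [0.051 0.006 0.46 ]
-0.01 [0.086 0.006 0.554]
-0.048 [0.154 0.006 0.733]
```

```bash
python3 -m jog '{"translation":[[0.012,0.006,0.15],[0.015,0.006,0.25],[0.015,0.006,0.33],[0.015,0.006,0.355],[0.015,0.006,0.355],[0.015,0.006,0.355]],"yaw":[0,0,0,0,0,0],"jaw":[1,1,1,1,1,1]}'
cat > wp.py <<'E'
from seg import *
def way(x0,t1,al,sx,tzs):
    s=ctrl.get_state();R=Ro.from_rotvec(s["tool_rot"]).as_matrix()
    for tz in tzs: print(tz,(((st(b,sx+np.tan(al)*tz,0,tz)-np.array(s["position"]))@R-[x0,0,t1])/.2).round(3))
E
python3 - <<'E'
from wp import *
for _ in range(3):
    S=ctrl.get_image("side")
    try: f,t=shank(S,158)
    except Exception as e: print(e)
rows([.6,-.23,.2])
way(.0272,.2595,np.radians(7.8),.025,(.03,.01,-.01,-.03,-.048))
E
```

```text
time: 21.4
position: [0.6051, -0.2349, 0.376]
tool_rot: [3.12, -0.36, 0.003]
ft_force: [0.2, -0.3, -2.2]
grip_width: 0.18
grip_force: 20.0
tilt deg 19.5 x at grasp(.164) -0.0043 tip xz [0.0268 0.2538] last row 167
tilt deg 19.5 x at grasp(.164) -0.0041 tip xz [0.027  0.2535] last row 167
tilt deg 15.5 x at grasp(.164) 0.0019 tip xz [0.0283 0.2611] last row 170
t 21.7 tip [ 0.605  -0.235   0.1933] toolx deg -13.16 F [-0.4 -0.4 -0.8] w 0.177 zdir [ 0.001 -0.    -1.   ]
[-0.03, -0.019, -0.033]
0.03 [ 0.006 -0.     0.032]
0.01 [ 0.041 -0.     0.126]
-0.01 [ 0.076 -0.     0.221]
-0.03 [ 0.111 -0.     0.316]
-0.048 [ 0.142 -0.     0.401]
```

```bash
python3 -m jog '{"translation":[[0.006,0,0.032],[0.024,0,0.08],[0.041,0,0.126],[0.059,0,0.174],[0.076,0,0.221],[0.076,0,0.221]],"yaw":[0,0,0,0,0,0],"jaw":[1,1,1,1,1,1]}'
python3 -m jog '{"translation":[[0.012,0,0.03],[0.023,0,0.062],[0.035,0,0.095],[0.035,0,0.095]],"yaw":[0,0,0,0],"jaw":[1,1,1,1]}'
python3 - <<'E'
from wp import *
rows([.6,-.23,.2]);way(.0272,.2595,np.radians(8),.025,(-.03,-.048))
E
```

```text
time: 22.45
position: [0.6196, -0.2383, 0.3293]
tool_rot: [-3.12, 0.36, 0.003]
ft_force: [0.5, 0.7, -2.1]
grip_width: 0.177
grip_force: 20.0
time: 22.95
position: [0.6263, -0.2399, 0.3108]
tool_rot: [-3.121, 0.36, 0.002]
ft_force: [0.6, 0.6, -0.7]
grip_width: 0.175
grip_force: 20.0
t 22.95 tip [ 0.6261 -0.2398  0.1288] toolx deg -13.15 F [ 0.6  0.6 -0.7] w 0.175 zdir [-0.001  0.    -1.   ]
[-0.139, -0.018, -0.356]
-0.03 [ 0.003  0.    -0.007]
-0.048 [0.034 0.    0.078]
```

```bash
python3 -m jog '{"translation":[[0.01,0,0.025],[0.02,0,0.048],[0.03,0,0.068],[0.03,0,0.068]],"yaw":[0,0,0,0],"jaw":[1,1,1,1]}' 12
python3 -m jog '{"translation":[[0.004,0,0.01],[0.008,0,0.02],[0.008,0,0.02]],"yaw":[0,0,0],"jaw":[1,1,1]}' 8
```

```text
time: 23.45
position: [0.632, -0.2415, 0.2989]
tool_rot: [3.12, -0.36, -0.002]
ft_force: [-4.4, 1.1, 5.1]
grip_width: 0.178
grip_force: 12.0
time: 23.82
position: [0.6337, -0.2418, 0.296]
tool_rot: [3.12, -0.36, -0.0]
ft_force: [-4.9, 0.7, 9.3]
grip_width: 0.177
grip_force: 8.0
```

```bash
python3 -m jog '{"translation":[[0,0,0],[-0.02,0,-0.01],[-0.02,0,-0.01],[-0.02,0,-0.01],[-0.02,0,-0.01],[-0.02,0,-0.01]],"yaw":[0,0,0,0,0,0],"jaw":[0.8,0.7,0.6,0.5,0.5,0.5]}'
python3 -m jog '{"translation":[[0,0,-0.1],[0,0,-0.3],[0,0,-0.6],[0,0,-0.9],[0,0,-1],[0,0,-1]],"yaw":[0,0,0,0,0,0],"jaw":[0.5,0.5,0.5,0.5,0.5,0.5]}'
cat > chk.py <<'E'
from pinfit import *
S=ctrl.get_image("side");T=ctrl.get_image("top")
for im,x0,x1,y0,y1 in((S,345,390,140,190),(T,400,445,180,222)):
    m=cv2.inRange(cv2.cvtColor(im["pixels"],cv2.COLOR_BGR2HSV),(0,140,40),(7,255,255))[y0:y1,x0:x1];ys,xs=np.nonzero(m)
    print([(int(y+y0),int(xs[ys==y].min()+x0),int(xs[ys==y].max()+x0)) for y in sorted(set(ys.tolist()))])
for sx in(.022,.028): print("seated",sx,[(n,proj(S,st(b,sx,0,z)).round(1)[0].tolist(),proj(T,st(b,sx,0,z)).round(1)[0].tolist()) for n,z in(("top",.067),("bottom",.012))])
E
python3 chk.py
```

```text
time: 24.58
position: [0.63, -0.2408, 0.2961]
tool_rot: [3.121, -0.36, -0.0]
ft_force: [-0.0, 0.3, 0.1]
grip_width: 0.494
grip_force: 0.0
time: 25.32
position: [0.63, -0.2405, 0.5]
tool_rot: [3.12, -0.36, 0.009]
ft_force: [0.7, -0.0, 0.3]
grip_width: 0.499
grip_force: 0.0
[(161, 369, 371), (162, 368, 372), (163, 367, 373), (164, 367, 373), (165, 366, 371), (166, 365, 370), (167, 365, 370), (168, 364, 370), (169, 364, 369), (170, 363, 367), (171, 362, 365), (172, 362, 363), (173, 361, 361)]
[(193, 420, 422), (194, 419, 422), (195, 419, 423), (196, 420, 423), (197, 419, 424), (198, 419, 425), (199, 419, 426), (200, 419, 426), (201, 419, 426), (202, 420, 427), (203, 420, 427), (204, 420, 427), (205, 420, 427), (206, 421, 427), (207, 421, 426), (208, 423, 424)]
seated 0.022 [('top', [371.6, 163.5], [422.5, 205.7]), ('bottom', [361.9, 179.6], [420.1, 195.6])]
seated 0.028 [('top', [369.7, 161.7], [423.4, 203.1]), ('bottom', [360.1, 177.9], [420.9, 193.1])]
```

```bash
python3 -m jog '{"translation":[[0,0,-0.1],[0,0,-0.1],[0,0,-0.1],[0,0,-0.1]],"yaw":[0,0,0,0],"jaw":[0.5,0.5,0.5,0.5]}' >/dev/null
python3 - <<'E'
exec(open("chk.py").read())
for l in("hasp","staple"):
    for d in ctrl.silhouettes(l,T)[:2]:
        ys,xs=np.nonzero(d["region"]);print(l,round(d["p"],2),xs.min(),xs.max(),ys.min(),ys.max())
print("hasp shut outline",[proj(T,B(b,hp(0,s,y))).round(1)[0].tolist() for s,y in((.106,.026),(.106,-.026),(0,.026),(0,-.026))])
A=cv2.cvtColor(cv2.imread("pics/side0.png"),6).astype(int);D=abs(cv2.cvtColor(S["pixels"],6).astype(int)-A)>40
k,l,s,c=cv2.connectedComponentsWithStats(D.astype(np.uint8));print([x.tolist() for x in s[1:] if x[4]>25])
E
```

```text
[(161, 368, 371), (162, 368, 372), (163, 367, 373), (164, 367, 373), (165, 366, 371), (166, 365, 370), (167, 365, 370), (168, 364, 370), (169, 364, 369), (170, 363, 367), (171, 362, 365), (172, 362, 363), (173, 361, 361)]
[(192, 421, 421), (193, 420, 422), (194, 419, 424), (195, 419, 424), (196, 418, 422), (197, 419, 425), (198, 419, 425), (199, 419, 423), (200, 419, 426), (201, 419, 426), (202, 419, 427), (203, 420, 427), (204, 420, 427), (205, 420, 427), (206, 421, 427), (207, 421, 426), (208, 423, 424)]
seated 0.022 [('top', [371.6, 163.5], [422.5, 205.7]), ('bottom', [361.9, 179.6], [420.1, 195.6])]
seated 0.028 [('top', [369.7, 161.7], [423.4, 203.1]), ('bottom', [360.1, 177.9], [420.9, 193.1])]
hasp 0.9 405 432 193 219
staple 0.56 410 416 191 201
hasp shut outline [[404.8, 193.5], [427.8, 198.7], [408.3, 212.9], [433.2, 218.5]]
[[324, 0, 86, 80, 3507], [596, 4, 7, 15, 41], [565, 19, 35, 13, 253], [547, 32, 56, 84, 2591], [608, 77, 32, 14, 336], [357, 129, 27, 35, 419], [522, 141, 91, 29, 1036], [450, 149, 33, 14, 253], [614, 152, 26, 14, 210], [361, 162, 11, 12, 60], [597, 169, 43, 17, 228], [635, 209, 5, 13, 28], [621, 264, 3, 26, 47], [284, 284, 11, 32, 202], [334, 299, 15, 11, 32]]
```

The handle's position matches the seated pose, and the hasp outline matches shut. Apart from the robot, its shadow, the hasp and the pin, nothing has changed on the bench.

```bash
python3 -c "
from bench import ctrl
print(ctrl.close_job())"
```

```text
the job is handed in; nothing more can be done
None
```

The hasp is shut over the staple, the red-handled pin measures as seated through the eye with its collar on the staple, nothing else on the bench was moved, and the job is handed in.

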